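# Set the thumbwheel code of the slide case

## Robot

A 6-joint arm with a two-finger parallel gripper is mounted at the origin on the work surface. World frame = base frame: x ahead of the robot, y to its left, z up, the work surface at z = 0. Lengths are in m, angles in rad, forces in N, time in s.
With the tool pointing down it reaches from about 0.275 to 0.825 m from the base axis. Payload 4.9 kg.
Tool frame: the origin (TCP) lies midway between the tips of the shut fingers; the grasp point (between the pads) lies 19 mm behind it; z points along the fingers, y is the line along which they close (so a half turn about z gives the same grasp; the last joint's range is limited). The gripper opens to 85 mm and grips with 20 to 120 N. Pads are 22 mm wide; open, the fingers measure 114 mm over their backs; the gripper's body (76 mm by 85 mm) begins 54 mm behind the grasp point. The pads swing forward as they close: fully open they stand 13 mm farther back than shut.
Start: joints at [-1.428, 0.326, -0.193, 1.052, 0, 1.437], TCP at [0.15, -0.529, 0.231] pointing down, gripper open.
Joint ranges: [-2.65, 2.65], [-0.97, 1.79], [-1.3, 1.35], [-1.93, 2.1], [-1.47, 1.37], [-3.14, 3.14]. Speed limits (rad/s): [2.57, 2.57, 3.14, 3.14, 3.14, 3.14].

## Interface

Orientations are given as a 3x3 rotation matrix whose columns are the frame's x, y, z axes.
In Python, from bench import sensors, snapshot, hand_in gives the robot as it stands. The module is installed in compiled form; this text tells all that it offers.
- The arm moves only by the tool send_rows, never from a script. Its argument "moves" is a list of rows, each a list of 7 numbers: the turn, a rotation vector about the tool's x, y, z in degrees, then the shift along the tool's x, y, z in m, then the finger opening in m, from 0 to 0.0854. A call has 1 to 8 rows; each row shifts and turns the commanded pose from where the row before left it, along the tool's axes as they then stand; what a row does not reach is not made up. A row lasts 1/12 s, in which the tool goes at most 41.7 mm and 7.16 degrees, less where a joint would pass 70% of its speed; a pose out of reach is approached as far as the arm can. A call is refused whole if a number of a shift passes 0.0417 or a number of a turn 7.16, either way. A call with a gripper value outside its range is refused whole. The fingers move at their own pace and stop on an object; "force" is the grip in N (left out, the last holds). Time passes only in rows, so rows that do not move let the fingers close. It gives the time, the measured TCP pose, the force, the opening and the grip force at its end, in the units of the state.
- sensors.sense(): the state, without advancing time (a new reading comes with each control period).
- snapshot(name): name is "scene" or "side" or "wrist"; returns a dict with "img" (384x512x3 uint8, blue, green, red), "mtx" (3x3 intrinsics, pixels), "extrinsics" (4x4, takes a point from world to camera coordinates); the wrist camera has in their place "tool_from_camera" (4x4, takes a point from camera to tool coordinates, whose origin is the TCP and whose axes are the flange's). Camera axes: x right, y up, looking along -z (the intrinsics and any distortion apply to the point x, -y, -z); pixel columns grow to the right and rows downward; lengths in m; the calibration is good to about 2 mm. A picture is of the moment at which its call begins: read the wrist's pose just before it. There is no depth.
- hand_in(): hands the job in; it is judged then, once.
The state is a dict: "time_s": time; "joints": joint angles; "joint_velocities": joint speeds; "tau": joint torques, N m; "ee_pos": TCP position; "orientation": TCP orientation; "contact_force": force on the tool from outside, world axes, zero at the start; "wrist_torque": the same for the moment, N m; "finger_gap": finger opening in m; "grasp_force": force on a finger pad.
Only numpy, scipy, OpenCV 4.12 (cv2) and the standard library are available. Lean on these libraries where they do the work, as an engineer would, in place of code of your own. Each camera call takes 0.05 s, during which the arm holds its last target. There are 200 camera calls.

## Task

Set the code lock of the microscope-slide case: roll the red thumbwheel so that it stands at three dots and the blue thumbwheel so that it stands at two dots. Leave the yellow thumbwheel between them as it is.

Things in the scene. Friction and masses are not known exactly. Their poses are not given: they have to be found in the camera images.
- case: Fixed grey slide case, white lid, 170 x 230 x 70 mm (x, y, z). Origin: centre of underside; z up, x away from the side with handle and latches (towards the robot), y left. On the lid, axis along y at x 0, z 70 mm: three black wheels, radius 28, width 26, at y +46 (red), -16 (yellow), -78 (blue). Left of each, a fixed half-round, radius 26: its scale, rows of 1 to 4 dots from -x to +x. End discs: radius 30.
- red_wheel (a joint): Angle (rad) of the red thumbwheel about the case's y; axis through (0, 46, 70) mm of the case. 0: bar straight up; positive: leans to the case's +x. Dots 1, 2, 3, 4 (on the scale just left of the wheel) at -0.785, -0.262, 0.262, 0.785 (stem and white stripe in line with the row); stops at -1.047, 1.047. No clicks; stays where left; about 2 N on the bar rolls it.
- yellow_wheel (a joint): Angle (rad) of the yellow thumbwheel about the case's y; axis through (0, -16, 70) mm of the case. 0: bar straight up; positive: leans to the case's +x. Dots 1, 2, 3, 4 (on the scale just left of the wheel) at -0.785, -0.262, 0.262, 0.785 (stem and white stripe in line with the row); stops at -1.047, 1.047. No clicks; stays where left; about 2 N on the bar rolls it.
- blue_wheel (a joint): Angle (rad) of the blue thumbwheel about the case's y; axis through (0, -78, 70) mm of the case. 0: bar straight up; positive: leans to the case's +x. Dots 1, 2, 3, 4 (on the scale just left of the wheel) at -0.785, -0.262, 0.262, 0.785 (stem and white stripe in line with the row); stops at -1.047, 1.047. No clicks; stays where left; about 2 N on the bar rolls it.
- red_bar (a point): Middle of the red grip bar of the left wheel: a round red rod 14 mm thick, 20 mm long, parallel to the case's y, its middle 62 mm from the wheel's axis, on a red radial stem 6 mm thick and 14 mm wide. It can be pushed from either side with shut fingertips. The point turns with the wheel; its z points outward from the axis.
- yellow_bar (a point): Middle of the yellow grip bar of the middle wheel: a round yellow rod 14 mm thick, 20 mm long, parallel to the case's y, its middle 62 mm from the wheel's axis, on a yellow radial stem 6 mm thick and 14 mm wide. It can be pushed from either side with shut fingertips. The point turns with the wheel; its z points outward from the axis.
- blue_bar (a point): Middle of the blue grip bar of the right wheel: a round blue rod 14 mm thick, 20 mm long, parallel to the case's y, its middle 62 mm from the wheel's axis, on a blue radial stem 6 mm thick and 14 mm wide. It can be pushed from either side with shut fingertips. The point turns with the wheel; its z points outward from the axis.

How it is judged:
At the end, for the whole second after the job is handed in: The red wheel stands at three dots (+15 deg) and the blue wheel at two dots (-15 deg), each within about 11 deg (0.19 rad), and the yellow wheel's bar is within 12 mm of where it started (value of joint red_wheel between 0.0717992 and 0.451799 rad and value of joint blue_wheel between -0.451799 and -0.0717992 rad and distance of yellow_bar from where it was at the start of the episode below 0.012 m); the robot touches nothing.
It fails at once if the yellow wheel is disturbed: its bar moved by more than 12 mm (distance of yellow_bar from where it was at the start of the episode above 0.012 m).
It also fails if it takes over 43 s, if anything falls off the work surface, if the arm or the gripper's body presses on something with over 40 N, if the wrist force passes 120 N, or if a joint passes its speed limit or range.

## Working session

There is one attempt and no reset: what is moved stays moved. The work goes in short steps, Python scripts to look and compute and a tool call to move; the robot and the scene stay as the last step left them, time stands still between calls to the robot, and variables do not carry over. Pictures are saved under pics/ and viewed, at most 10 in all, crops included, and the job is handed in when it is done.

Besides the shell and the picture viewer there is one more tool, called as name([rows], argument=value, ...), one row to a line, values as JSON. send_rows: Moves the arm, as the interface text tells. Its arguments: {"type":"object","properties":{"moves":{"type":"array","items":{"type":"array","items":{"type":"number"}}},"force":{"type":"number"}},"required":["moves"]}

```bash
mkdir -p pics; python3 - <<'E'
from bench import sensors, snapshot
import cv2, numpy as np
s=sensors.sense(); print(s['time_s'],s['ee_pos'],np.round(s['orientation'],3))
for n in ('scene','side'):
    d=snapshot(n); cv2.imwrite(f'pics/{n}0.png',d['img']); print(n,d['mtx'].tolist(),np.round(d['extrinsics'],4).tolist(),d.keys())
    np.savez(f'{n}0.npz',**{k:d[k] for k in('img','mtx','extrinsics')})
E
```

```text
0.0 [ 0.15022564 -0.5284981   0.23050605] [[ 0.962  0.273 -0.   ]
 [ 0.273 -0.962  0.002]
 [ 0.    -0.002 -1.   ]]
scene [[485.16330353281074, 0.0, 262.0115282262741], [0.0, 485.16330353281074, 184.35266699586688], [0.0, 0.0, 1.0]] [[-0.0734, 0.9972, -0.0134, 0.0128], [-0.8241, -0.0531, 0.5639, 0.4221], [0.5616, 0.0525, 0.8257, -1.0963], [0.0, 0.0, 0.0, 1.0]] dict_keys(['img', 'mtx', 'extrinsics'])
side [[497.8005294102016, 0.0, 256.6918760531726], [0.0, 497.8005294102016, 200.147195889338], [0.0, 0.0, 1.0]] [[0.9916, -0.1288, 0.012, -0.5764], [0.0731, 0.6343, 0.7696, -0.1274], [-0.1067, -0.7623, 0.6384, -0.7449], [0.0, 0.0, 0.0, 1.0]] dict_keys(['img', 'mtx', 'extrinsics'])
```

View pics/scene0.png

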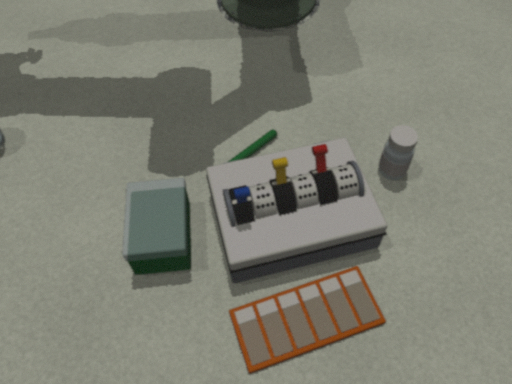

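View pics/side0.png

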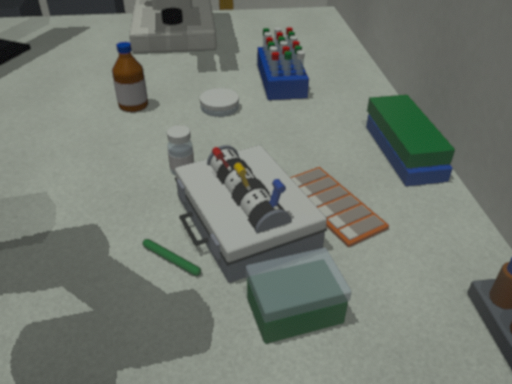

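The scene view has the case at about (295,205), with the red bar at (320,152), yellow at (280,165) and blue at (242,192). The side view shows the same bars at about (217,153), (240,170) and (278,186). Next I'll get the lid pose and the bar angles.

```bash
cat > h.py <<'E'
import numpy as np, cv2
def load(n): d=np.load(n); return d['img'],d['mtx'],d['extrinsics']
def ray(px,K,E):
    u,v=px; d=np.array([(u-K[0,2])/K[0,0],-(v-K[1,2])/K[1,1],-1.]); R,t=E[:3,:3],E[:3,3]
    d=R.T@d; return -R.T@t, d/np.linalg.norm(d)
def onplane(px,K,E,n,c):
    o,d=ray(px,K,E); return o+d*((c-n@o)/(n@d))
def proj(P,K,E):
    p=(E[:3,:3]@np.asarray(P).T).T+E[:3,3]; return np.c_[K[0,2]+K[0,0]*p[:,0]/-p[:,2],K[1,2]+K[1,1]*-p[:,1]/-p[:,2]]
def mask(img,c):
    h,s,v=cv2.split(cv2.cvtColor(img,cv2.COLOR_BGR2HSV)); h=h.astype(int)
    m={'red':((h<6)|(h>172))&(s>150)&(v>60),'yellow':(abs(h-25)<7)&(s>130)&(v>90),'blue':(abs(h-115)<10)&(s>130)&(v>50)}[c]
    return m.astype(np.uint8)
E
python3 - <<'E'
from h import *
for n,roi in (('scene',(200,130,390,260)),('side',(170,130,330,250))):
    img,K,E=load(n+'0.npz')
    for c in('red','yellow','blue'):
        m=mask(img,c); r=np.zeros_like(m); x0,y0,x1,y1=roi; r[y0:y1,x0:x1]=m[y0:y1,x0:x1]
        k,l,st,ce=cv2.connectedComponentsWithStats(r); 
        for i in range(1,k):
            if st[i,4]>15: print(n,c,st[i],ce[i].round(1))
    g=cv2.cvtColor(img,cv2.COLOR_BGR2HSV)
    cr=img[roi[1]-10:roi[3]+20,roi[0]-10:roi[2]+10]
    cv2.imwrite(f'pics/{n}_crop.png',cv2.resize(cr,None,fx=3.6,fy=3.6,interpolation=cv2.INTER_CUBIC))
E
```

```text
scene red [313 145  14  28 230] [320. 157.]
scene yellow [273 158  14   9 103] [279.7 162.1]
scene blue [234 187  15  11 132] [241.1 192. ]
side red [213 148   8   8  43] [216.5 151.4]
side yellow [234 162  14  23 129] [240.4 170.8]
side blue [274 180   9   8  44] [277.6 183.8]
```

View pics/scene_crop.png

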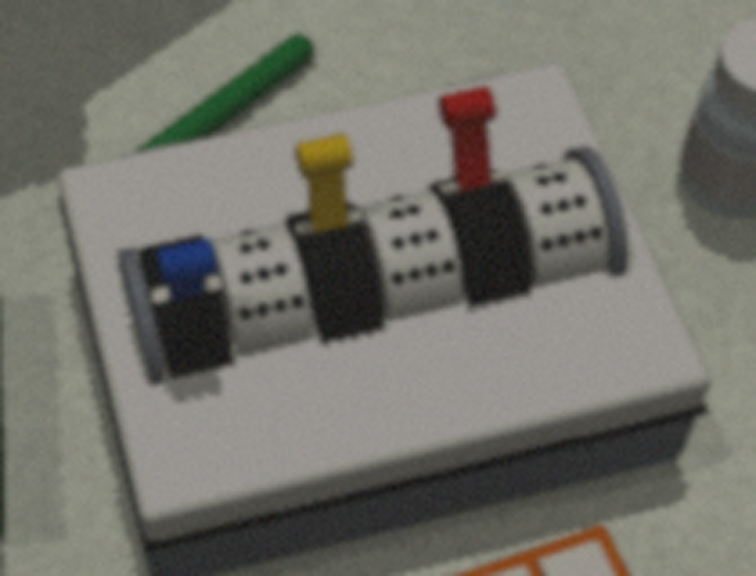

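View pics/side_crop.png

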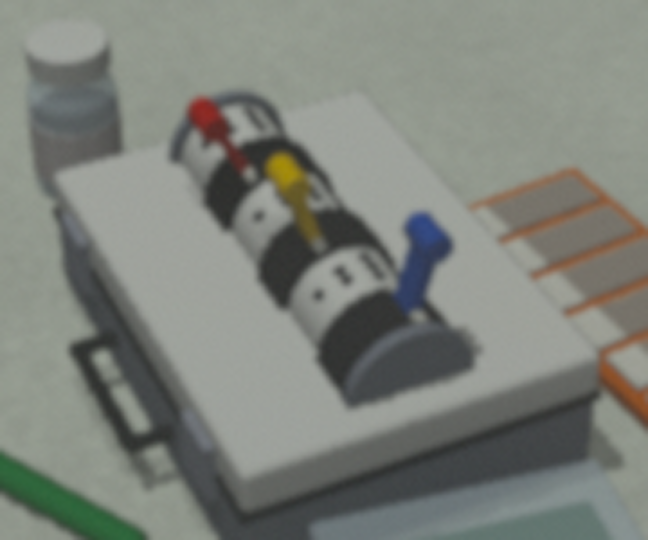

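```bash
python3 - <<'E'
from h import *
_,K,E=load('scene0.npz'); _,K2,E2=load('side0.npz')
z=np.array([0,0,1.]); o=np.array([190,120]); o2=np.array([160,120])
C=np.array([onplane(np.array(p)/3.6+o,K,E,z,.07) for p in [(65,172),(563,66),(705,383),(150,520)]])
print(C.round(4),[round(np.linalg.norm(C[i]-C[(i+1)%4]),4) for i in range(4)])
C2=np.array([onplane(np.array(p)/3.6+o2,K2,E2,z,.07) for p in [(245,495),(60,178),(360,97),(596,362)]])
print(C2.round(4),[round(np.linalg.norm(C2[i]-C2[(i+1)%4]),4) for i in range(4)])
for Q in(C,C2):
    c=Q.mean(0); y=(Q[1]-Q[0])+(Q[2]-Q[3]); x=(Q[3]-Q[0])+(Q[2]-Q[1])
    print(c.round(4), 'yaw',np.degrees([np.arctan2(-y[0],y[1]),np.arctan2(x[1],x[0])]).round(2))
c=(C.mean(0)+C2.mean(0))/2
v=sum((Q[1]-Q[0])+(Q[2]-Q[3]) for Q in(C,C2)); w=sum((Q[3]-Q[0])+(Q[2]-Q[1]) for Q in(C,C2))
th=.6*np.arctan2(-v[0],v[1])+.4*np.arctan2(w[1],w[0]); X=np.array([np.cos(th),np.sin(th),0]); Y=np.array([-X[1],X[0],0])
R=np.c_[X,Y,z]
for n,a,b in(('red',(468,106),(206,115)),('yellow',(325,155),(285,168)),('blue',(187,262),(427,236))):
    p,d=ray(np.array(a)/3.6+o,K,E); q,e=ray(np.array(b)/3.6+o2,K2,E2)
    s=np.linalg.lstsq(np.c_[d,-e],q-p,rcond=None)[0]; A=p+d*s[0];B=q+e*s[1]
    P=R.T@((A+B)/2-c); print(n,'gap',np.linalg.norm(A-B).round(4),'world',((A+B)/2).round(4),'case',P.round(4),'r',np.hypot(P[0],P[2]).round(4),'ang',np.arctan2(P[0],P[2]).round(3))
print('c',c,'th',th,np.degrees(th))
np.savez('case.npz',c=c,R=R)
E
```

```text
[[ 0.5329 -0.0554  0.07  ]
 [ 0.4612  0.1566  0.07  ]
 [ 0.6182  0.2078  0.07  ]
 [ 0.6906 -0.0018  0.07  ]] [np.float64(0.2238), np.float64(0.1651), np.float64(0.2217), np.float64(0.1665)]
[[ 0.5303 -0.0726  0.07  ]
 [ 0.4598  0.1467  0.07  ]
 [ 0.6125  0.2001  0.07  ]
 [ 0.6854 -0.0124  0.07  ]] [np.float64(0.2303), np.float64(0.1617), np.float64(0.2246), np.float64(0.1663)]
[0.5757 0.0768 0.07  ] yaw [18.85 18.41]
[0.572  0.0654 0.07  ] yaw [18.36 20.25]
red gap 0.0008 world [0.53   0.1107 0.125 ] case [-0.0287  0.0517  0.055 ] r 0.0621 ang -0.481
yellow gap 0.0031 world [0.5611 0.0563 0.1313] case [-0.0169 -0.0098  0.0613] r 0.0636 ang -0.269
blue gap 0.0004 world [0.6134 0.0074 0.129 ] case [ 0.0168 -0.073   0.059 ] r 0.0613 ang 0.277
c [0.57386993 0.07111081 0.07      ] th 0.32972641652639245 18.891932060934927
```

Both bars and lid agree once the case centre is taken at (0.572, 0.0765), yaw 18.9°. Radii come out at 61–64 mm against 62 expected. Red is at about -0.48 rad, yellow -0.27 and blue +0.28. I'll fly to the blue wheel's +x side with the fingers shut.

send_rows([
  [0,0,-3.1,0,0,0,0],
  [0,0,0,0.0323,-0.0179,0,0],
  [0,0,0,0.0323,-0.0179,0,0],
  [0,0,0,0.0323,-0.0179,0,0],
  [0,0,0,0.0323,-0.0179,0,0],
  [0,0,0,0.0323,-0.0179,0,0],
  [0,0,0,0.0323,-0.0179,0,0],
  [0,0,0,0.0323,-0.0179,0,0],
], force=40)

```text
time_s: 0.77
ee_pos: [0.3241, -0.3354, 0.231]
orientation: [[0.946, 0.324, -0.0], [0.324, -0.946, 0.0], [-0.0, -0.001, -1.0]]
contact_force: [1.0, -0.8, 0.6]
finger_gap: 0.0003
grasp_force: 0.0
```

send_rows([
  [0,0,0,0.0323,-0.0179,0,0],
  [0,0,0,0.0323,-0.0179,0,0],
  [0,0,0,0.0323,-0.0179,0,0],
  [0,0,0,0.0323,-0.0179,0,0],
  [0,0,0,0.0323,-0.0179,0,0],
  [0,0,0,0.0323,-0.0179,0,0],
  [0,0,0,0.0323,-0.0179,0,0],
  [0,0,0,0.0323,-0.0179,0,0],
])

```text
time_s: 1.43
ee_pos: [0.522, -0.116, 0.231]
orientation: [[0.946, 0.325, -0.001], [0.325, -0.946, 0.0], [-0.001, -0.0, -1.0]]
contact_force: [0.7, 0.3, -0.2]
finger_gap: -0.0
grasp_force: 0.0
```

send_rows([
  [0,0,0,0.0323,-0.0179,0,0],
  [0,0,0,0.0323,-0.0179,0,0],
  [0,0,0,0.0323,-0.0179,0,0],
  [0,0,0,0.0323,-0.0179,0,0],
  [0,0,0,0.0323,-0.0179,0,0],
  [0,0,0,0,0,0,0],
  [0,0,0,0,0,0,0],
])

```text
time_s: 2.02
ee_pos: [0.6452, 0.021, 0.2299]
orientation: [[0.945, 0.328, -0.002], [0.328, -0.945, -0.0], [-0.002, -0.001, -1.0]]
contact_force: [-0.6, 0.5, 0.2]
finger_gap: 0.0001
grasp_force: 0.0
```

```bash
cat > w.py <<'E'
from bench import sensors
from h import *
c=np.array([.572,.0765,.07]); R=np.load('case.npz')['R']
s=sensors.sense(); o=s['orientation']; p=R.T@(np.array(s['ee_pos'])-c)*1000
print('t',s['time_s'],'case mm',p.round(1),'yaw err deg',np.degrees(np.arctan2(*(R.T@np.array(o)[:,0])[[1,0]])).round(2),'z',np.array(o)[:,2].round(3),'F',(R.T@np.array(s['contact_force'])).round(2),'gap',s['finger_gap'])
E
python3 w.py
```

```text
t 2.0167 case mm [ 51.3 -76.2 159.9] yaw err deg 0.24 z [-0.002 -0.    -1.   ] F [-0.46  0.64  0.2 ] gap 0.00013052892488846855
```

send_rows([
  [0,0,0,0,0.002,0.03,0],
  [0,0,0,0,0,0.03,0],
  [0,0,0,0,0,0.03,0],
  [0,0,0,0,0,0.024,0],
  [0,0,0,0,0,0,0],
  [0,0,0,0,0,0,0],
])

```text
time_s: 2.52
ee_pos: [0.6437, 0.0165, 0.1164]
orientation: [[0.946, 0.324, -0.004], [0.324, -0.946, 0.0], [-0.004, -0.001, -1.0]]
contact_force: [0.2, -0.0, -0.0]
finger_gap: -0.0001
grasp_force: 0.0
```

```bash
python3 w.py; python3 - <<'E'
from bench import snapshot
import cv2
d=snapshot('side'); cv2.imwrite('pics/s1.png',cv2.resize(d['img'][90:260,140:350],None,fx=3.5,fy=3.5))
E
```

```text
t 2.5167 case mm [ 48.4 -80.   46.4] yaw err deg -0.01 z [-0.004  0.    -1.   ] F [ 0.19 -0.09 -0.04] gap -0.00011512779505038207
```

View pics/s1.png

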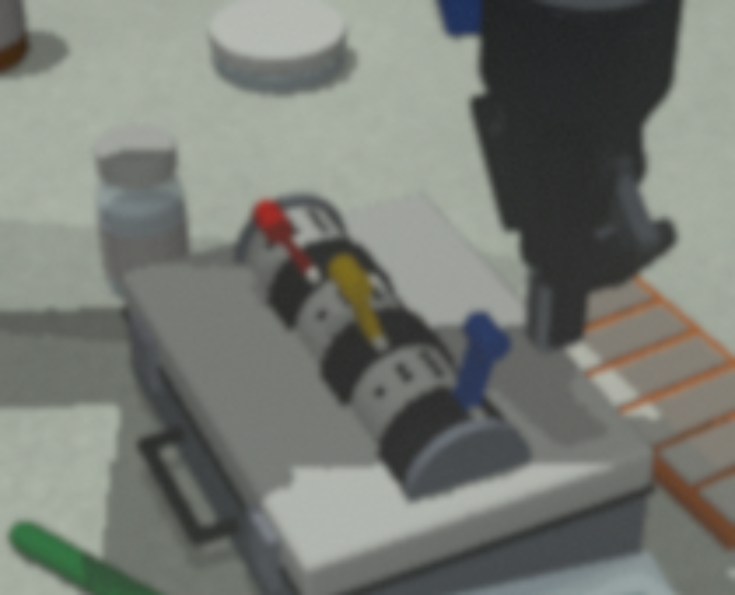

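The shut fingertips are at (555,320) in the crop, on the +x side of the blue bar at (485,335) with a small gap. I'll push toward -x now.

send_rows([
  [0,0,0,-0.006,0,0,0],
  [0,0,0,-0.006,0,0,0],
  [0,0,0,-0.006,0,0,0],
  [0,0,0,-0.006,0,0,0],
  [0,0,0,-0.006,0,0,0],
  [0,0,0,-0.006,0,0,0],
  [0,0,0,-0.006,0,0,0],
  [0,0,0,-0.003,0,0,0],
])

```text
time_s: 3.23
ee_pos: [0.6022, 0.0025, 0.1174]
orientation: [[0.946, 0.325, -0.0], [0.325, -0.946, -0.0], [-0.0, 0.0, -1.0]]
contact_force: [2.0, -0.3, 1.9]
finger_gap: 0.0001
grasp_force: 1.0
```

send_rows([
  [0,0,0,0,0,0,0],
  [0,0,0,0,0,0,0],
])

```text
time_s: 3.4
ee_pos: [0.6018, 0.0028, 0.1167]
orientation: [[0.946, 0.325, -0.002], [0.325, -0.946, -0.0], [-0.002, -0.001, -1.0]]
contact_force: [-0.6, -0.5, -0.3]
finger_gap: -0.0006
grasp_force: 0.0
```

```bash
python3 w.py; python3 - <<'E'
from bench import snapshot
import cv2
d=snapshot('side'); cv2.imwrite('pics/s2.png',cv2.resize(d['img'][90:260,140:350],None,fx=3.5,fy=3.5))
E
```

```text
t 3.4 case mm [  4.4 -79.4  46.7] yaw err deg 0.05 z [-0.002 -0.    -1.   ] F [-0.7  -0.33 -0.29] gap -0.0005628606603041716
```

View pics/s2.png

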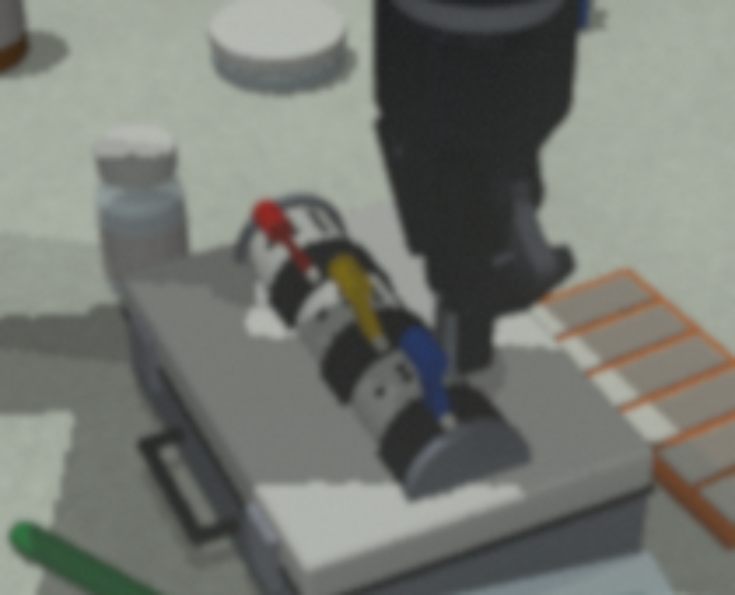

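Blue now leans about parallel to yellow (bar at (425,350) in the crop). I'll back off, rise, cross to red's -x side and measure again.

send_rows([
  [0,0,0,0.01,0,0,0],
  [0,0,0,0,0,-0.04,0],
  [0,0,0,0,0,-0.04,0],
  [0,0,0,-0.0155,-0.025,0,0],
  [0,0,0,-0.0155,-0.025,0,0],
  [0,0,0,-0.0155,-0.025,0,0],
  [0,0,0,-0.0155,-0.025,0,0],
  [0,0,0,-0.0155,-0.025,0,0],
])

```text
time_s: 4.12
ee_pos: [0.4969, 0.0998, 0.1967]
orientation: [[0.946, 0.325, -0.002], [0.325, -0.946, -0.0], [-0.002, -0.0, -1.0]]
contact_force: [0.5, 1.0, -0.2]
finger_gap: 0.0
grasp_force: 0.0
```

send_rows([
  [0,0,0,0,0,0,0],
  [0,0,0,0,0,0,0],
])

```text
time_s: 4.28
ee_pos: [0.4973, 0.0999, 0.1971]
orientation: [[0.945, 0.327, -0.001], [0.327, -0.945, -0.0], [-0.001, -0.0, -1.0]]
contact_force: [0.5, -0.3, -0.9]
finger_gap: 0.0005
grasp_force: 0.0
```

```bash
python3 w.py; cat > m.py <<'E'
from bench import snapshot
from w import *
# bar angle: centroid of the coloured blob (bar+part of stem) lies on stem line; cut the wheel's mid plane with the side ray
d=snapshot('side'); K,E=d['mtx'],d['extrinsics']; S=d['img']
for S,tag in((np.load('side0.npz')['img'],'start'),(d['img'],'now')):
  for n,y in(('red',.046),('yellow',-.016),('blue',-.078)):
    m=mask(S,n); m[:130]=0; m[250:]=0; m[:,:195]=0; m[:,330:]=0
    k,l,st,ce=cv2.connectedComponentsWithStats(m)
    if k<2: print(tag,n,'none'); continue
    i=1+st[1:,4].argmax(); P=R.T@(onplane(ce[i],K,E,R[:,1],R[:,1]@c+y)-c)
    print(tag,n,st[i],'ang',np.arctan2(P[0],P[2]).round(3),'r',np.hypot(P[0],P[2]).round(4))
E
python3 m.py
```

```text
t 4.2833 case mm [-63.1  46.4 127.1] yaw err deg 0.19 z [-0.001 -0.    -1.   ] F [ 0.39 -0.5  -0.94] gap 0.00046074214865124327
t 4.2833 case mm [-63.1  46.4 127.1] yaw err deg 0.19 z [-0.001 -0.    -1.   ] F [ 0.39 -0.5  -0.94] gap 0.00046074214865124327
start red [213 148   8   8  43] ang -0.489 r 0.0644
start yellow [234 162  14  23 129] ang -0.29 r 0.0573
start blue [274 180   9   8  44] ang 0.24 r 0.0641
now red [214 149   7   9  29] ang -0.49 r 0.0627
now yellow [234 163  14  23 127] ang -0.289 r 0.0543
now blue [255 183  11  12  75] ang -0.216 r 0.065
```

Blue reads about -0.22, which is in tolerance, and yellow hasn't moved. Now red.

send_rows([
  [0,0,0,0,0,0.03,0],
  [0,0,0,0,0,0.03,0],
  [0,0,0,0,0,0.02,0],
  [0,0,0,0,0,0,0],
  [0,0,0,0,0,0,0],
])

```text
time_s: 4.75
ee_pos: [0.4985, 0.0984, 0.1164]
orientation: [[0.946, 0.324, -0.003], [0.324, -0.946, -0.0], [-0.003, -0.001, -1.0]]
contact_force: [0.7, 0.8, 0.2]
finger_gap: -0.0004
grasp_force: 0.0
```

send_rows([
  [0,0,0,0.0075,0,0,0],
  [0,0,0,0.0075,0,0,0],
  [0,0,0,0.0075,0,0,0],
  [0,0,0,0.0075,0,0,0],
  [0,0,0,0.0075,0,0,0],
  [0,0,0,0.0075,0,0,0],
  [0,0,0,0.0075,0,0,0],
  [0,0,0,0.0075,0,0,0],
])

```text
time_s: 5.42
ee_pos: [0.5559, 0.1189, 0.117]
orientation: [[0.946, 0.325, -0.0], [0.325, -0.946, -0.0], [-0.0, 0.0, -1.0]]
contact_force: [-1.9, -1.3, -2.2]
finger_gap: 0.0
grasp_force: 1.4
```

send_rows([
  [0,0,0,0,0,0,0],
  [0,0,0,0,0,0,0],
])

```text
time_s: 5.58
ee_pos: [0.5563, 0.119, 0.1171]
orientation: [[0.946, 0.325, 0.001], [0.325, -0.946, 0.001], [0.001, -0.0, -1.0]]
contact_force: [0.3, -1.2, 0.9]
finger_gap: 0.0001
grasp_force: 0.0
```

```bash
python3 m.py
```

```text
t 5.5833 case mm [-1.1 45.3 47.1] yaw err deg 0.08 z [ 0.001  0.001 -1.   ] F [-0.13 -1.23  0.94] gap 7.835450644025531e-05
start red [213 148   8   8  43] ang -0.489 r 0.0644
start yellow [234 162  14  23 129] ang -0.29 r 0.0573
start blue [274 180   9   8  44] ang 0.24 r 0.0641
now red [243 141   5   7  18] ang 0.351 r 0.0609
now yellow [234 162  14  24 148] ang -0.289 r 0.0559
now blue [255 183  11  12  79] ang -0.22 r 0.0653
```

send_rows([
  [0,0,0,-0.015,0,0,0],
  [0,0,0,0,0,-0.04,0],
  [0,0,0,0,0,-0.04,0],
  [0,0,0,-0.04,0,0,0],
  [0,0,0,-0.04,0,0,0],
  [0,0,0,-0.04,0,0,0],
  [0,0,0,0,0,0,0],
])

```text
time_s: 6.22
ee_pos: [0.4183, 0.0739, 0.1958]
orientation: [[0.946, 0.324, -0.009], [0.324, -0.946, -0.001], [-0.009, -0.002, -1.0]]
contact_force: [-1.4, -0.3, -0.7]
finger_gap: -0.0001
grasp_force: 0.0
```

```bash
python3 m.py; python3 - <<'E'
from bench import snapshot
import cv2, numpy as np
a=snapshot('scene')['img'][120:260,200:390]; b=snapshot('side')['img'][110:250,170:350]
cv2.imwrite('pics/f.png',np.hstack([cv2.resize(a,(400,295)),cv2.resize(b,(380,295))]))
E
```

```text
t 6.2167 case mm [-146.3   47.3  125.8] yaw err deg 0.02 z [-0.009 -0.001 -1.   ] F [-1.42  0.19 -0.68] gap -0.00011255233689576175
start red [213 148   8   8  43] ang -0.489 r 0.0644
start yellow [234 162  14  23 129] ang -0.29 r 0.0573
start blue [274 180   9   8  44] ang 0.24 r 0.0641
now red [242 140   2   2   2] ang 0.245 r 0.0669
now yellow [235 163  13  23 122] ang -0.289 r 0.0544
now blue [255 184  11  11  72] ang -0.222 r 0.0651
```

View pics/f.png

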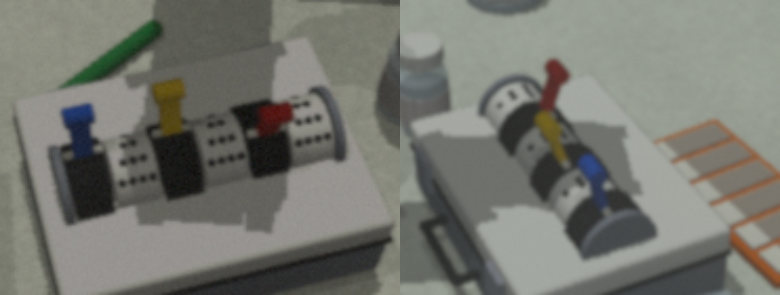

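Blue and yellow lean alike at about -0.25. Red leans +x but is partly in the arm's shadow, so I'll remeasure it with a darker threshold in both views.

```bash
python3 - <<'E'
from bench import snapshot
from w import *
r=[]
for n,(x0,y0,x1,y1) in(('side',(233,130,262,165)),('scene',(312,160,345,195))):
    d=snapshot(n); im=d['img']; h,s,v=cv2.split(cv2.cvtColor(im,cv2.COLOR_BGR2HSV)); h=h.astype(int)
    m=np.zeros(h.shape,np.uint8); m[y0:y1,x0:x1]=(((h<10)|(h>168))&(s>90)&(v>25))[y0:y1,x0:x1]
    k,l,st,ce=cv2.connectedComponentsWithStats(m); i=1+st[1:,4].argmax()
    ys,xs=np.where(l==i); print(n,st[i],ce[i])
    top=np.array([xs[ys<ys.min()+8].mean(),ys[ys<ys.min()+8].mean()])
    if n=='side':
        for q in(ce[i],top,(243.9,143.2)):
            P=R.T@(onplane(q,d['mtx'],d['extrinsics'],R[:,1],R[:,1]@c+.046)-c); print(q,'ang',np.arctan2(P[0],P[2]).round(3),'r',np.hypot(P[0],P[2]).round(4))
    else:
        for a in(.07,.16,.262,.36,.45): print(a,proj([c+R@[.062*np.sin(a),.046,.062*np.cos(a)]],d['mtx'],d['extrinsics']).round(1))
E
```

```text
t 6.3667 case mm [-136.4   44.8  128. ] yaw err deg 0.04 z [ 0.003  0.    -1.   ] F [ 0.82 -0.02  0.14] gap 0.00017171114577223595
side [236 139  13  23 149] [241.98657718 149.77181208]
[241.98657718 149.77181208] ang 0.312 r 0.0494
[243.625 142.875] ang 0.296 r 0.0624
(243.9, 143.2) ang 0.307 r 0.0618
scene [321 169  18  17 209] [329.         175.68899522]
0.07 [[328.2 164.3]]
0.16 [[329.5 167.7]]
0.262 [[330.9 171.8]]
0.36 [[332.2 176. ]]
0.45 [[333.3 179.9]]
```

Red comes out at 0.30 at the right radius, and the scene view agrees. Blue is -0.22, yellow is unmoved, and the robot is clear.

```bash
python3 -c "
from bench import hand_in; print(hand_in())"
```

```text
the job is handed in; nothing more can be done
None
```

I set the red wheel to three dots (about +0.30 rad) and the blue to two dots (about -0.22 rad), both measured inside tolerance; yellow measured unmoved, the arm was clear, and I handed the job in at about 6 s, though no verdict came back.

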